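# Turn a sprung length gauge line-up and draw it out to its mark

## Robot

A 6-joint arm with a two-finger parallel gripper is mounted at the origin on a cart in front of the work surface, level with it; the furniture and walls round the work are solid. World frame = base frame: x ahead of the robot, y to its left, z up, the work surface at z = 0. Lengths are in m, angles in degrees, forces in N, time in s.
With the tool pointing down it reaches from about 0.4 to 0.825 m from the base axis. Payload 7 kg.
Tool frame: the origin (TCP) lies at the very end of the fingers, on their centre line; the grasp point (between the pads) lies 19 mm behind it; z points along the fingers, y is the line along which they close (so a half turn about z gives the same grasp; the last joint's range is limited). The gripper opens to 88 mm and grips with 3 to 60 N. Pads are 19 mm wide; open, the fingers measure 130 mm over their backs; the gripper's body (78 mm by 193 mm) begins 47 mm behind the grasp point.
Start: joints at [92.424, 20.546, 0.682, 0, -70.136, -16.507], TCP at [0.164, 0.655, 0.227] pointing down, gripper open.
Joint ranges: [-176.03, 176.03], [-82.01, 121.73], [-58.28, 71.71], [-173.87, 95.51], [-174.79, -0.11], [-173.66, 173.66]. Speed limits (degrees/s): [136.94, 136.94, 172.46, 180, 180, 180].

## Interface

Orientations are given as [roll, pitch, yaw] about the fixed x, y, z axes, in that order (R = Rz(yaw) Ry(pitch) Rx(roll)).
In Python, from plant import ctrl, cams, workorder gives the robot as it stands.
- The arm moves only by the tool play_rows, never from a script. Its argument "motion" is a list of rows, each an object of numbers: "x", "y", "z": the shift along the tool's x, y, z normalised to -1 to 1, where 1 is 0.025 m; "rx", "ry", "rz": the turn, a rotation vector about the tool's x, y, z normalised to -1 to 1, where 1 is 4 degrees. A call has 1 to 20 rows; each row shifts and turns the commanded pose from where the row before left it, along the tool's axes as they then stand; what a row does not reach is not made up. A row lasts 1/8 s, in which the tool goes at most 62.5 mm and 10.7 degrees, less where a joint would pass 70% of its speed; a pose out of reach is approached as far as the arm can. A call with a number of a shift or a turn outside -1 to 1 is refused whole. A call with a gripper value outside its range is refused whole. "fingers" is the opening, from -1 (shut) to 1 (fully open), set as the call begins (left out, the last holds). The fingers move at their own pace and stop on an object; the grip force is fixed at half the most. Time passes only in rows, so rows that do not move let the fingers close. It gives the time, the measured TCP pose, the force, the opening and the grip force at its end, in the units of the state.
- ctrl.get_obs(): the state, without advancing time (a new reading comes with each control period).
- cams.snapshot(name): name is "scene" or "top"; returns the picture (480x640x3 uint8, blue, green, red); there is no depth.
- cams.get_calibration(name): a dict with "vertical_fov" (degrees; the focal length in pixels is half the picture's height over the tangent of half this angle, whatever the lens; pixels are square), "cx", "cy" (the principal point, pixels), "k1" (the pictures are not rectified: a ray, as slopes to the right and down, at radius r is drawn at 1 + k1 r^2 times it, then the intrinsics apply), "position" and "rotation" of the camera in the world. Camera axes: x right, y up, looking along -z (the intrinsics and any distortion apply to the point x, -y, -z); pixel columns grow to the right and rows downward; lengths in m; the calibration is good to about 2 mm. A picture is of the moment at which its call begins. get_calibration takes no time and is no camera call.
- workorder.close_job(): hands the job in; it is judged then, once.
The state is a dict: "clock": time; "joint_pos": joint angles; "qvel": joint speeds; "tau": joint torques, N m; "tool_pos": TCP position; "orientation": TCP orientation; "force": force on the tool from outside, world axes, zero at the start; "moment": the same for the moment, N m; "opening": finger opening in m; "gripper_force": force on a finger pad.
Only numpy, scipy, OpenCV 4.12 (cv2) and the standard library are available. Lean on these libraries where they do the work, as an engineer would, in place of code of your own. Each camera call takes 0.05 s, during which the arm holds its last target. There are 200 camera calls.

## Task

The round sprung length gauge lies on the bench with its neck through the slot of the wooden stop fence. First roll it along the bench, beside the fence, until the black line on its barrel faces straight up; then take its knob and draw the inner rod out against the spring, barrel butted on the fence, until the black ring mark on the rod has just come out of the neck's mouth, no farther. Finish holding it there, line still up and barrel still lying on the bench, so that the length can be taken off; leave the tape roll, the iron block and the eraser where they are.

Things in the scene. Friction and masses are not known exactly. Their poses are not given: they have to be found in the camera images.
- fence: Wooden stop fence, fixed: an upright board 14 mm thick (x), 240 mm long (y), 40 mm high, with a level slot 200 mm long, 5.5 to 22.5 mm above the bench. Origin: centre of its underside on the bench, z up; the knob is on its -x side, the barrel on +x. Low steel feet behind its two ends (|y| 101 to 119 mm).
- gauge: Loose gauge barrel, about 0.3 kg: metal cylinder 28 mm in diameter, 150 mm long, lying square to the fence. Origin: on its axis at mid length, 14 mm above the bench; x along the axis away from the knob; y, z turn as it rolls. Its shoulder is at x -75 mm, about 4 mm behind the fence; barrel, rod and knob turn as one. Stroked from above it rolls half as far as the finger.
- line (a point): Middle of the black line along the barrel (110 mm long, 5 mm wide, a cross tick at each end), on the surface, 14 mm from the axis. Its z axis points out of the barrel through the line: up when the line faces up. At the start it is about 106 degrees from up, towards the fence's -y, so rolling about 26 mm to +y of the fence (the robot's left) brings it to the top.
- knob (a point): Centre of the knob's grip on the end of the inner rod, on the gauge's axis, 14 mm above the bench: a dark steel cylinder 22 mm in diameter, 24 mm long (12 mm either way along the axis), with an end flange 26 mm in diameter on the side away from the fence. It lies 22 mm plus the joint value beyond the neck's mouth.
- rod (a joint): How far the inner rod (10 mm in diameter) is drawn out of the barrel's neck, m: 0 in (start), 0.075 fully out. The neck (14 mm in diameter, 24 mm long) passes through the slot. A spring draws the rod back: 3.6 N at 0, 9.6 N at 0.050, where the black ring mark (3 mm wide) has just come out of the neck. Drawing the knob first pulls the barrel about 4 mm onto the fence.
- tape_roll: Bystander: pale tape roll lying flat, 96 mm across, 19 mm high. Origin: centre of its underside.
- iron_block: Bystander: dark iron block, 28 x 63 x 19 mm. Origin: centre of its underside.
- eraser: Bystander: eraser, 18 x 44 x 13 mm. Origin: centre of its underside.
Mind the look-alikes: they are no part of the job. What is shaped like the gauge but green is not meant.

How it is judged (in metres and radians):
On the way:
1. the barrel has been rolled along the fence so that its line faces up, with the rod still in (angle between line's own z axis and vertical below 0.38 rad and height (world z) of gauge below 0.024 m and distance of gauge from where it was at the start of the episode above 0.014 m and value of joint rod below 0.006 m and linear speed of gauge below 0.03 m/s and x of gauge in the frame of fence between 0.072 and 0.105 m), for 0.2 s.
At the end, for the whole second after the job is handed in: The rod is held still, drawn out 46 to 54 mm (ring mark just out of the neck's mouth at 50), by fingers that grip the gauge, the barrel butted on the fence (contact over 3 N), level and on the bench (axis under 24 mm), its line within 0.38 rad of straight up (value of joint rod between 0.046 and 0.054 m and velocity of joint rod between -0.01 and 0.01 m/s and angle between line's own z axis and vertical below 0.38 rad and height (world z) of gauge below 0.024 m and angle between gauge's own x axis and vertical between 1.47 and 1.67 rad and contact force between the fingers and gauge above 3 N and contact force between gauge and fence above 3 N and x of gauge in the frame of fence between 0.072 and 0.105 m); the arm keeps its last pose, push and grip.
It fails at once if the tape roll, iron block or eraser moved more than 20 mm (distance of any of tape_roll, iron_block, eraser from where it was at the start of the episode above 0.02 m).
It fails at once if the gauge lifted off the bench (axis over 35 mm) (height (world z) of gauge above 0.035 m).
It fails at once if the rod drawn past the mark by more than 10 mm (value of joint rod above 0.06 m).
It also fails if it takes over 64 s, if anything falls off the work surface, if the arm or the gripper's body presses on something with over 40 N, if the wrist force passes 120 N, or if a joint passes its speed limit or range.

## Working session

There is one attempt and no reset: what is moved stays moved. The work goes in short steps, Python scripts to look and compute and a tool call to move; the robot and the scene stay as the last step left them, time stands still between calls to the robot, and variables do not carry over. Pictures are saved under pics/ and viewed, at most 10 in all, crops included, and the job is handed in when it is done.

Besides the shell and the picture viewer there is one more tool, called after "Emit:" as a command line: name --argument value ..., lists and objects as JSON in quotes. play_rows: Moves the arm, as the interface text tells. Its arguments: {"type":"object","properties":{"motion":{"type":"array"},"fingers":{"type":"number"}},"required":["motion"]}

```bash
mkdir -p pics
python3 - <<'E'
from plant import ctrl,cams
import cv2
print(ctrl.get_obs())
for n in("scene","top"):
    cv2.imwrite(f"pics/{n}0.png",cams.snapshot(n)); print(cams.get_calibration(n))
E
```

```text
{'clock': 0.0, 'joint_pos': array([ 9.24239091e+01,  2.05895722e+01,  6.35209358e-01, -2.03316578e-02,
       -7.01371730e+01, -1.65065615e+01]), 'qvel': array([ 0.08622106,  0.09458315, -0.05604085, -0.06100508, -0.01636237,
       -0.02821721]), 'tau': array([-2.25912394e-03, -5.82713306e+01,  2.93063807e+01,  6.99730530e+00,
        7.10398905e-03, -1.50167266e-04]), 'tool_pos': array([0.16415146, 0.65423367, 0.22565397]), 'orientation': array([ 1.79906806e+02, -7.68454901e-03, -1.40895695e+01]), 'force': array([0.60764165, 0.07725267, 0.8934605 ]), 'moment': array([-0.01176145, -0.036478  ,  0.02638515]), 'gripper_force': 0.0, 'opening': 0.08757771910499286}
{'vertical_fov': 42.39087242237701, 'cx': 328.7073309825605, 'cy': 236.16227667292787, 'k1': 0.031185099864431538, 'position': array([ 0.06785911, -0.54072615,  0.8434615 ]), 'rotation': array([ 44.05538056,  -0.53027881, -40.10509853])}
{'vertical_fov': 57.01524885454417, 'cx': 325.6200278696007, 'cy': 241.7680880464001, 'k1': 0.025556500103478194, 'position': array([0.47474472, 0.04076661, 0.87412694]), 'rotation': array([  7.74733454,  -0.88657166, -91.56008338])}
```

View pics/top0.png

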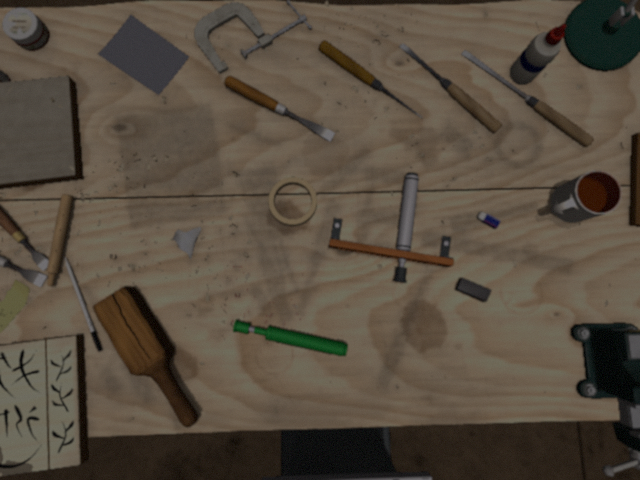

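View pics/scene0.png

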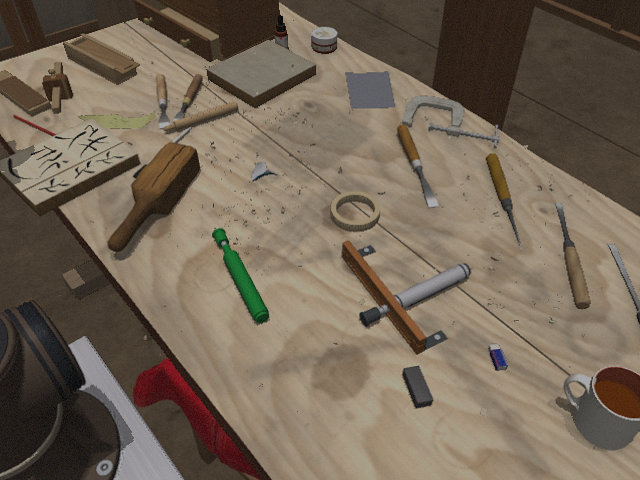

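The top view shows two candidates. The silver gauge has its barrel at about (405,215) and its knob at (400,273), through the fence running (330,243)–(452,263). The green look-alike is at (290,338). I choose the silver one and check it in a close crop.

```bash
cat > h.py <<'E'
import numpy as np,cv2
from scipy.spatial.transform import Rotation as R
from plant import ctrl,cams
def cam(n):
    c=cams.get_calibration(n);f=240/np.tan(np.radians(c["vertical_fov"]/2))
    return c,f,R.from_euler("xyz",c["rotation"],degrees=True).as_matrix()
def ray(n,u,v):
    c,f,M=cam(n);d=np.array([(u-c["cx"])/f,(v-c["cy"])/f]);s=d.copy()
    for _ in range(20): s=d/(1+c["k1"]*(s@s))
    return c["position"],M@np.array([s[0],-s[1],-1])
def p2w(n,u,v,z):
    p,d=ray(n,u,v);return p+d*(z-p[2])/d[2]
def proj(n,P):
    c,f,M=cam(n);q=(np.asarray(P)-c["position"])@M
    s=np.stack([q[...,0],-q[...,1]],-1)/-q[...,2:3];s=s*(1+c["k1"]*(s**2).sum(-1,keepdims=True))
    return s*f+[c["cx"],c["cy"]]
def crop(im,x0,y0,w,h,k,name): cv2.imwrite("pics/"+name,cv2.resize(im[y0:y0+h,x0:x0+w],None,fx=k,fy=k,interpolation=cv2.INTER_CUBIC))
E
python3 - <<'E'
from h import *
t=cv2.imread("pics/top0.png");s=cv2.imread("pics/scene0.png")
a=cv2.resize(t[160:300,320:470],None,fx=4,fy=4,interpolation=2);b=cv2.resize(s[230:360,330:480],None,fx=4,fy=4,interpolation=2)
cv2.imwrite("pics/c1.png",a);cv2.imwrite("pics/c2.png",b)
E
```

```text
(no output)
```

View pics/c1.png

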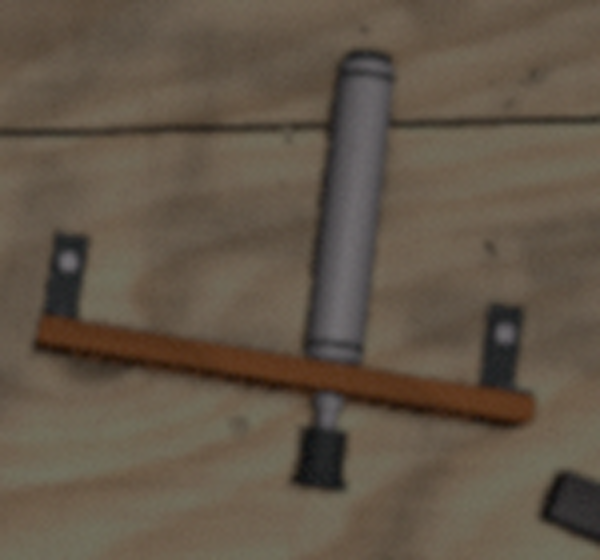

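View pics/c2.png

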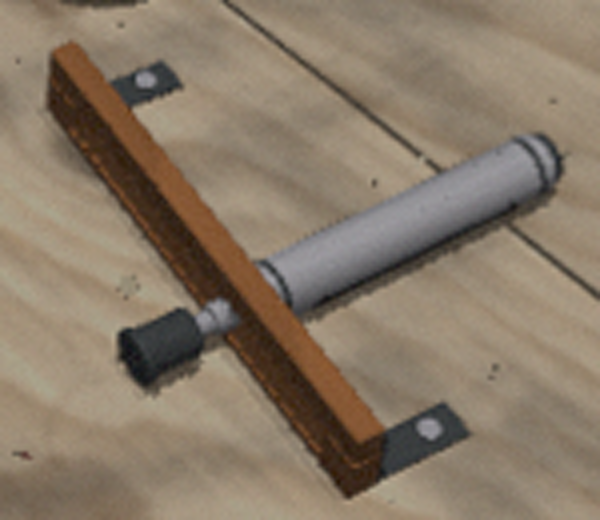

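The crops confirm the silver gauge. In the top view the barrel runs from (411,174) to (404,248) and the knob sits at (400,273). The fence top runs from about (330,241) to (453,262). Next I turn these into world positions.

Run:
```python
from h import *
g=lambda a,b:(320+a/4-.4,160+b/4-.4)
s=lambda a,b:(330+a/4-.4,230+b/4-.4)
for nm,p,z in [("Lback",(42,316),.04),("Rback",(534,393),.04),("Rfront",(530,424),.04),("farC",(366,66),.014),("nearC",(336,348),.014),("knobtop",(322,430),.014),("flange",(318,486),.014)]:
    print(nm,p2w("top",*g(*p),z).round(4))
for nm,p,z in [("Lfront",(52,58),.04),("Lback",(73,42),.04),("Rback",(384,436),.04),("Rfront",(362,450),.04),("farC",(540,163),.014),("nearC",(280,285),.014),("knob",(190,330),.014),("fl",(137,357),.014)]:
    print(nm,p2w("scene",*s(*p),z).round(4))
for nm,p in [("tape",(292,203)),("iron",(473,290)),("eraser",(488,219))]: print(nm,p2w("top",*p,.015).round(3))
# fence fit using both views
from scipy.optimize import least_squares
def cor(q):
    x,y,a=q;c,s_=np.cos(a),np.sin(a)
    L=np.array([[7,120,40],[7,-120,40],[-7,-120,40],[-7,120,40]])/1000
    return np.c_[x+c*L[:,0]-s_*L[:,1],y+s_*L[:,0]+c*L[:,1],L[:,2]]
o1=np.array([g(42,316),g(534,393),g(530,424)]);o2=np.array([s(73,42),s(384,436),s(362,450),s(52,58)])
r=least_squares(lambda q:np.r_[(proj("top",cor(q))[:3]-o1).ravel(),(proj("scene",cor(q))-o2).ravel()],[.48,0,0.1])
print(r.x,np.degrees(r.x[2]),r.fun.round(1))
```

```text
Lback [0.5937 0.0161 0.04  ]
Rback [ 0.5509 -0.2166  0.04  ]
Rfront [ 0.5362 -0.2137  0.04  ]
farC [ 0.7201 -0.151   0.014 ]
nearC [ 0.5779 -0.1287  0.014 ]
knobtop [ 0.5378 -0.1198  0.014 ]
flange [ 0.5106 -0.1165  0.014 ]
Lfront [0.5808 0.0182 0.04  ]
Lback [0.5945 0.0197 0.04  ]
Rback [ 0.5476 -0.2169  0.04  ]
Rfront [ 0.5363 -0.216   0.04  ]
farC [ 0.7221 -0.1498  0.014 ]
nearC [ 0.5851 -0.1251  0.014 ]
knob [ 0.5394 -0.118   0.014 ]
fl [ 0.5131 -0.1141  0.014 ]
tape [0.67  0.089 0.015]
iron [ 0.49  -0.259  0.015]
eraser [ 0.629 -0.299  0.015]
[ 0.56513299 -0.09850789 -0.18828876] -10.788151216204747 [-1.1 -0.4  0.6  0.7  0.7  0.2  0.6  0.5  1.2 -0.3 -0.7 -0.2 -0.9 -0.8]
```

Emit:
play_rows --fingers -1 --motion '[{"rz": -0.82, "x": 0.62, "y": 0.7}, {"x": 0.62, "y": 0.7}, {"x": 0.62, "y": 0.7}, {"x": 0.62, "y": 0.7}, {"x": 0.62, "y": 0.7}, {"x": 0.62, "y": 0.7}, {"x": 0.62, "y": 0.7}, {"x": 0.62, "y": 0.7}, {"x": 0.62, "y": 0.7}, {"x": 0.62, "y": 0.7}, {"x": 0.62, "y": 0.7}, {"x": 0.62, "y": 0.7}, {"x": 0.62, "y": 0.7}, {"x": 0.62, "y": 0.7}, {"x": 0.62, "y": 0.7}, {"x": 0.62, "y": 0.7}, {"x": 0.62, "y": 0.7}, {"x": 0.62, "y": 0.7}, {"x": 0.62, "y": 0.7}, {"x": 0.62, "y": 0.7}]'

```text
$.motion[0]: bad value
```

Emit:
play_rows --motion '[{"x": 0.62, "y": 0.7}, {"x": 0.62, "y": 0.7}, {"x": 0.62, "y": 0.7}, {"x": 0.62, "y": 0.7}, {"x": 0.62, "y": 0.7}, {"x": 0.62, "y": 0.7}, {"x": 0.62, "y": 0.7}, {"x": 0.62, "y": 0.7}, {"x": 0.62, "y": 0.7}, {"x": 0.62, "y": 0.7, "z": 0.6}, {"x": 0.62, "y": 0.7, "z": 0.6}, {"x": 0.62, "y": 0.7, "z": 0.6}, {"x": 0.62, "y": 0.7, "z": 0.6}, {"x": 0.62, "y": 0.7, "z": 0.6}, {"x": 0.62, "y": 0.7, "z": 0.6}, {"x": 0.62, "y": 0.7, "z": 0.6}, {"x": 0.62, "y": 0.7, "z": 0.6}, {"x": 0.62, "y": 0.7, "z": 0.6}, {"x": 0.62, "y": 0.7, "z": 0.6}, {"x": 0, "y": 0}]'

```text
$.motion[0]: bad value
```

Emit:
play_rows --fingers -1 --motion '[{"x": 0.62, "y": 0.7, "z": 0, "rx": 0, "ry": 0, "rz": -0.82}]'

```text
clock: 0.22
tool_pos: [0.1745, 0.6342, 0.2253]
orientation: [179.9, -0.0, -10.7]
force: [-0.7, -0.3, 0.7]
opening: 0.0823
gripper_force: 0.0
```

Emit:
play_rows --motion '[{"x": 0.62, "y": 0.7, "z": 0, "rx": 0, "ry": 0, "rz": 0}, {"x": 0.62, "y": 0.7, "z": 0, "rx": 0, "ry": 0, "rz": 0}, {"x": 0.62, "y": 0.7, "z": 0, "rx": 0, "ry": 0, "rz": 0}, {"x": 0.62, "y": 0.7, "z": 0, "rx": 0, "ry": 0, "rz": 0}, {"x": 0.62, "y": 0.7, "z": 0, "rx": 0, "ry": 0, "rz": 0}, {"x": 0.62, "y": 0.7, "z": 0, "rx": 0, "ry": 0, "rz": 0}, {"x": 0.62, "y": 0.7, "z": 0, "rx": 0, "ry": 0, "rz": 0}, {"x": 0.62, "y": 0.7, "z": 0, "rx": 0, "ry": 0, "rz": 0}, {"x": 0.62, "y": 0.7, "z": 0, "rx": 0, "ry": 0, "rz": 0}, {"x": 0.62, "y": 0.7, "z": 0, "rx": 0, "ry": 0, "rz": 0}, {"x": 0.62, "y": 0.7, "z": 0, "rx": 0, "ry": 0, "rz": 0}, {"x": 0.62, "y": 0.7, "z": 0, "rx": 0, "ry": 0, "rz": 0}, {"x": 0.62, "y": 0.7, "z": 0, "rx": 0, "ry": 0, "rz": 0}, {"x": 0.62, "y": 0.7, "z": 0, "rx": 0, "ry": 0, "rz": 0}, {"x": 0.62, "y": 0.7, "z": 0, "rx": 0, "ry": 0, "rz": 0}, {"x": 0.62, "y": 0.7, "z": 0, "rx": 0, "ry": 0, "rz": 0}, {"x": 0.62, "y": 0.7, "z": 0, "rx": 0, "ry": 0, "rz": 0}, {"x": 0.62, "y": 0.7, "z": 0, "rx": 0, "ry": 0, "rz": 0}, {"x": 0.62, "y": 0.7, "z": 0, "rx": 0, "ry": 0, "rz": 0}, {"x": 0.62, "y": 0.7, "z": 0, "rx": 0, "ry": 0, "rz": 0}]'

```text
clock: 2.72
tool_pos: [0.4145, 0.2306, 0.2266]
orientation: [-180.0, -0.0, -10.8]
force: [-0.4, 0.1, -0.3]
opening: 0.0001
gripper_force: 0.0
```

Emit:
play_rows --motion '[{"x": 0.62, "y": 0.7, "z": 0, "rx": 0, "ry": 0, "rz": 0}, {"x": 0.62, "y": 0.7, "z": 0, "rx": 0, "ry": 0, "rz": 0}, {"x": 0.62, "y": 0.7, "z": 0, "rx": 0, "ry": 0, "rz": 0}, {"x": 0.62, "y": 0.7, "z": 0, "rx": 0, "ry": 0, "rz": 0}, {"x": 0.62, "y": 0.7, "z": 0, "rx": 0, "ry": 0, "rz": 0}, {"x": 0.62, "y": 0.7, "z": 0, "rx": 0, "ry": 0, "rz": 0}, {"x": 0.62, "y": 0.7, "z": 0, "rx": 0, "ry": 0, "rz": 0}, {"x": 0.62, "y": 0.7, "z": 0.5, "rx": 0, "ry": 0, "rz": 0}, {"x": 0.62, "y": 0.7, "z": 0.5, "rx": 0, "ry": 0, "rz": 0}, {"x": 0.62, "y": 0.7, "z": 0.5, "rx": 0, "ry": 0, "rz": 0}, {"x": 0.62, "y": 0.7, "z": 0.5, "rx": 0, "ry": 0, "rz": 0}, {"x": 0.62, "y": 0.7, "z": 0.5, "rx": 0, "ry": 0, "rz": 0}, {"x": 0.62, "y": 0.7, "z": 0.5, "rx": 0, "ry": 0, "rz": 0}, {"x": 0.62, "y": 0.7, "z": 0.5, "rx": 0, "ry": 0, "rz": 0}, {"x": 0.62, "y": 0.7, "z": 0.5, "rx": 0, "ry": 0, "rz": 0}, {"x": 0.62, "y": 0.7, "z": 0.5, "rx": 0, "ry": 0, "rz": 0}, {"x": 0.62, "y": 0.7, "z": 0.5, "rx": 0, "ry": 0, "rz": 0}, {"x": 0.62, "y": 0.7, "z": 0.5, "rx": 0, "ry": 0, "rz": 0}, {"x": 0.62, "y": 0.7, "z": 0.5, "rx": 0, "ry": 0, "rz": 0}, {"x": 0, "y": 0, "z": 0, "rx": 0, "ry": 0, "rz": 0}]'

```text
clock: 5.22
tool_pos: [0.6408, -0.1516, 0.0746]
orientation: [180.0, 0.1, -10.9]
force: [-1.0, 0.4, 1.3]
opening: 0.0002
gripper_force: 0.0
```

Emit:
play_rows --motion '[{"x": 0.08, "y": 0, "z": 0.55, "rx": 0, "ry": 0, "rz": 0}, {"x": 0, "y": 0, "z": 0.55, "rx": 0, "ry": 0, "rz": 0}, {"x": 0, "y": 0, "z": 0.55, "rx": 0, "ry": 0, "rz": 0}, {"x": 0, "y": 0, "z": 0.1, "rx": 0, "ry": 0, "rz": 0}, {"x": 0, "y": 0, "z": 0.06, "rx": 0, "ry": 0, "rz": 0}, {"x": 0, "y": 0, "z": 0, "rx": 0, "ry": 0, "rz": 0}]'

```text
clock: 5.98
tool_pos: [0.6431, -0.1501, 0.0317]
orientation: [-180.0, -0.0, -10.8]
force: [-0.5, 0.2, -1.0]
opening: 0.0006
gripper_force: 0.0
```

Run:
```python
from h import *
t=cams.snapshot("top");s=cams.snapshot("scene")
a=cv2.resize(t[150:300,330:480],None,fx=4,fy=4,interpolation=2)[:600,:400];b=cv2.resize(s[230:360,380:480],None,fx=4,fy=4,interpolation=2)
cv2.imwrite("pics/c3.png",np.hstack([cv2.resize(t[150:290,360:460],None,fx=4,fy=4,interpolation=2),cv2.resize(s[220:360,380:480],None,fx=4,fy=4,interpolation=2)]))
```

```text
(no output)
```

View pics/c3.png

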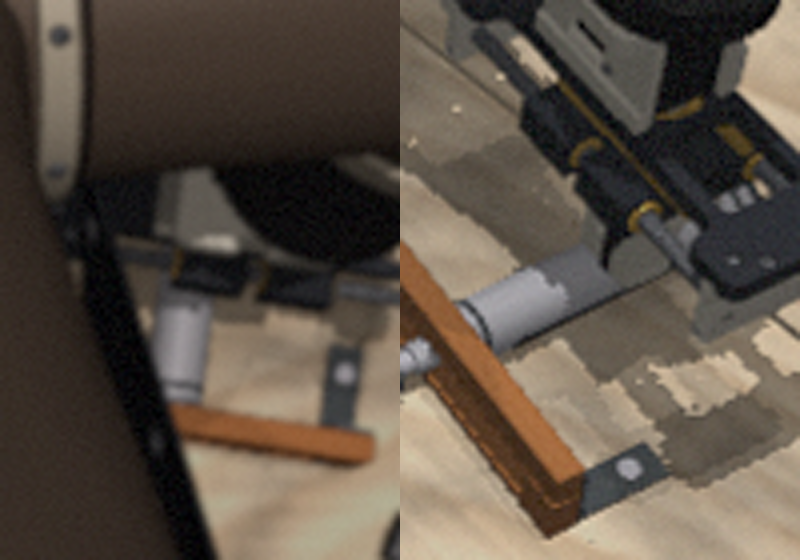

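The fingers are over the barrel's far half. The arm hides the top view, but the scene crop still shows the front of the barrel at about (520,310). Next I make contact.

Emit:
play_rows --motion '[{"x": 0, "y": 0, "z": 0.1, "rx": 0, "ry": 0, "rz": 0}, {"x": 0, "y": 0, "z": 0.06, "rx": 0, "ry": 0, "rz": 0}, {"x": 0, "y": 0, "z": 0, "rx": 0, "ry": 0, "rz": 0}]'

```text
clock: 6.45
tool_pos: [0.643, -0.1503, 0.0279]
orientation: [180.0, -0.0, -10.8]
force: [-0.8, -0.3, 3.9]
opening: 0.0003
gripper_force: 2.1
```

Emit:
play_rows --motion '[{"x": 0, "y": 0, "z": 0.03, "rx": 0, "ry": 0, "rz": 0}, {"x": 0, "y": -0.1, "z": 0, "rx": 0, "ry": 0, "rz": 0}, {"x": 0, "y": -0.15, "z": 0, "rx": 0, "ry": 0, "rz": 0}, {"x": 0, "y": -0.15, "z": 0, "rx": 0, "ry": 0, "rz": 0}, {"x": 0, "y": -0.15, "z": 0, "rx": 0, "ry": 0, "rz": 0}, {"x": 0, "y": -0.15, "z": 0, "rx": 0, "ry": 0, "rz": 0}, {"x": 0, "y": -0.1, "z": 0, "rx": 0, "ry": 0, "rz": 0}, {"x": 0, "y": 0, "z": 0, "rx": 0, "ry": 0, "rz": 0}]'

```text
clock: 7.45
tool_pos: [0.6468, -0.1305, 0.0281]
orientation: [180.0, -0.0, -10.8]
force: [-5.2, 0.3, 12.7]
opening: 0.0005
gripper_force: 6.2
```

Run:
```python
from h import *
t=cams.snapshot("top");s=cams.snapshot("scene")
cv2.imwrite("pics/c4.png",np.hstack([cv2.resize(t[150:290,360:460],None,fx=4,fy=4,interpolation=2),cv2.resize(s[220:360,380:480],None,fx=4,fy=4,interpolation=2)]))
```

```text
(no output)
```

View pics/c4.png

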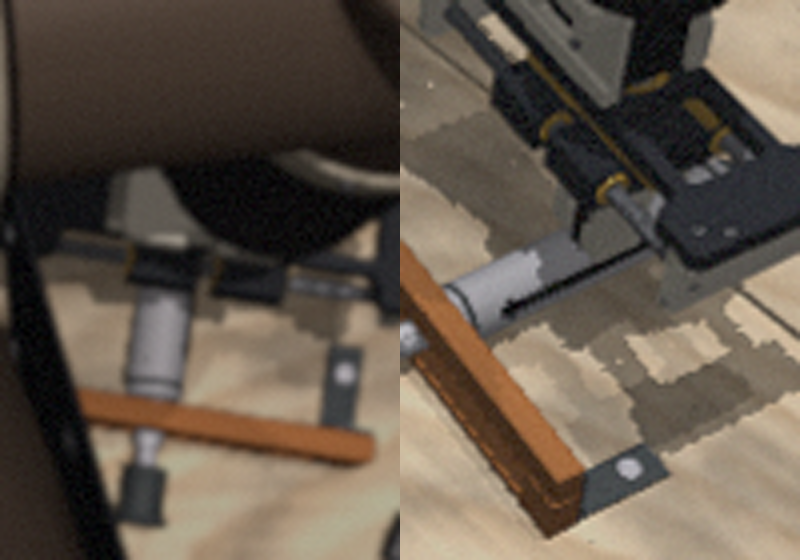

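The barrel rolls cleanly: its front is now at about (400,240) in the top picture. The black line has come up on the -y side, at (580,290) in the crop. About 32 mm of finger travel is left.

Emit:
play_rows --motion '[{"x": 0, "y": -0.1, "z": 0, "rx": 0, "ry": 0, "rz": 0}, {"x": 0, "y": -0.16, "z": 0, "rx": 0, "ry": 0, "rz": 0}, {"x": 0, "y": -0.16, "z": 0, "rx": 0, "ry": 0, "rz": 0}, {"x": 0, "y": -0.16, "z": 0, "rx": 0, "ry": 0, "rz": 0}, {"x": 0, "y": -0.16, "z": 0, "rx": 0, "ry": 0, "rz": 0}, {"x": 0, "y": -0.16, "z": 0, "rx": 0, "ry": 0, "rz": 0}, {"x": 0, "y": -0.16, "z": 0, "rx": 0, "ry": 0, "rz": 0}, {"x": 0, "y": -0.14, "z": 0, "rx": 0, "ry": 0, "rz": 0}, {"x": 0, "y": -0.08, "z": 0, "rx": 0, "ry": 0, "rz": 0}, {"x": 0, "y": 0, "z": 0, "rx": 0, "ry": 0, "rz": 0}, {"x": 0, "y": 0, "z": 0, "rx": 0, "ry": 0, "rz": 0}, {"x": 0, "y": 0, "z": 0, "rx": 0, "ry": 0, "rz": 0}]'

```text
clock: 9.05
tool_pos: [0.6528, -0.099, 0.0276]
orientation: [-180.0, -0.0, -10.8]
force: [-2.3, 1.3, 8.8]
opening: 0.0003
gripper_force: 4.2
```

Run:
```python
from h import *
t=cams.snapshot("top");s=cams.snapshot("scene")
cv2.imwrite("pics/c5.png",np.hstack([cv2.resize(t[170:290,330:430],None,fx=4,fy=4,interpolation=2),cv2.resize(s[210:330,360:460],None,fx=4,fy=4,interpolation=2)]))
```

```text
(no output)
```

View pics/c5.png

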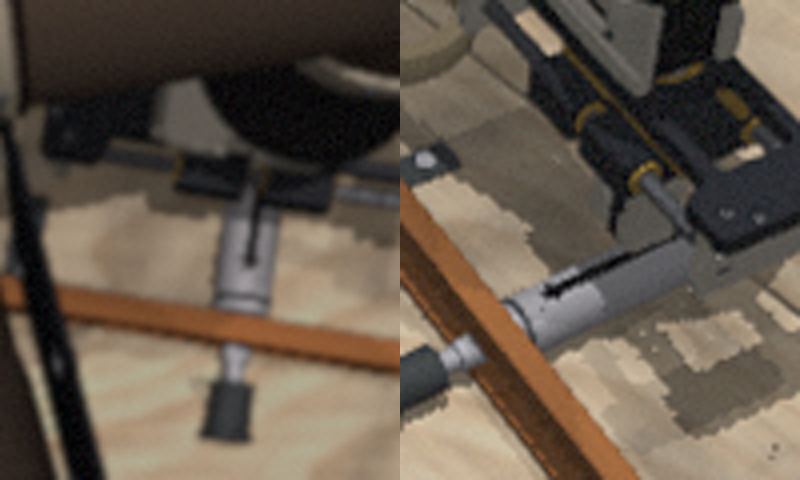

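The line is now close to the top: its front tick is at about (392,235) in the top picture and (397,282) in the scene picture. I compute its roll angle from both views.

Run:
```python
from h import *
g=lambda a,b:(330+a/4-.4,170+b/4-.4)
s=lambda a,b:(360+(a-400)/4-.4,210+b/4-.4)
O=np.array([.565,-.0985,0]);c,n=np.cos(np.radians(-10.8)),np.sin(np.radians(-10.8))
F=lambda P:(np.array([[c,n,0],[-n,c,0],[0,0,1]])@(P-O)*1000).round(1)
print("axis",F(p2w("top",*g(246,262),.014)),F(p2w("top",*g(245,290),.014)))
print("line top",F(p2w("top",*g(249,262),.028)),"scene",F(p2w("scene",*s(550,291),.028)),F(p2w("scene",*s(550,291),.026)))
print("knob",F(p2w("top",*g(228,382),.014)),F(p2w("top",*g(226,438),.014)), F(p2w("top",*g(227,410),.014)))
```

```text
axis [37.   0.2 14. ] [23.1 -1.2 14. ]
line top [34.8  0.7 28. ] scene [36.1  4.5 28. ] [37.1  5.8 26. ]
knob [-23.1   0.6  14. ] [-50.3  -2.3  14. ] [-36.7  -0.9  14. ]
```

Line and axis agree to within about 10° of up. I lift off, open the fingers and go over the knob, which is at about (-35,-1) mm in the fence frame.

Emit:
play_rows --motion '[{"x": 0, "y": 0, "z": -0.2, "rx": 0, "ry": 0, "rz": 0}, {"x": 0, "y": 0, "z": -0.8, "rx": 0, "ry": 0, "rz": 0}, {"x": 0, "y": 0, "z": -0.8, "rx": 0, "ry": 0, "rz": 0}, {"x": 0, "y": 0, "z": -0.8, "rx": 0, "ry": 0, "rz": 0}]'

```text
clock: 9.65
tool_pos: [0.6525, -0.0991, 0.092]
orientation: [180.0, 0.0, -10.8]
force: [0.1, 0.6, -0.1]
opening: 0.0004
gripper_force: 0.0
```

Emit:
play_rows --fingers 1 --motion '[{"x": -0.6, "y": 0.08, "z": 0, "rx": 0, "ry": 0, "rz": 0}, {"x": -0.6, "y": 0.08, "z": 0, "rx": 0, "ry": 0, "rz": 0}, {"x": -0.6, "y": 0.08, "z": 0, "rx": 0, "ry": 0, "rz": 0}, {"x": -0.6, "y": 0.08, "z": 0, "rx": 0, "ry": 0, "rz": 0}, {"x": -0.6, "y": 0.08, "z": 0, "rx": 0, "ry": 0, "rz": 0}, {"x": -0.6, "y": 0.08, "z": 0, "rx": 0, "ry": 0, "rz": 0}, {"x": -0.6, "y": 0.08, "z": 0, "rx": 0, "ry": 0, "rz": 0}, {"x": -0.6, "y": 0.08, "z": 0, "rx": 0, "ry": 0, "rz": 0}, {"x": 0, "y": 0, "z": 0, "rx": 0, "ry": 0, "rz": 0}, {"x": 0, "y": 0, "z": 0, "rx": 0, "ry": 0, "rz": 0}]'

```text
clock: 10.9
tool_pos: [0.5321, -0.0922, 0.0918]
orientation: [-180.0, -0.0, -10.8]
force: [1.8, 0.5, -0.7]
opening: 0.0869
gripper_force: 0.0
```

Run:
```python
from h import *
t=cams.snapshot("top");s=cams.snapshot("scene")
cv2.imwrite("pics/c6.png",np.hstack([cv2.resize(t[160:300,330:430],None,fx=4,fy=4,interpolation=2),cv2.resize(s[220:360,350:450],None,fx=4,fy=4,interpolation=2)]))
```

```text
(no output)
```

View pics/c6.png

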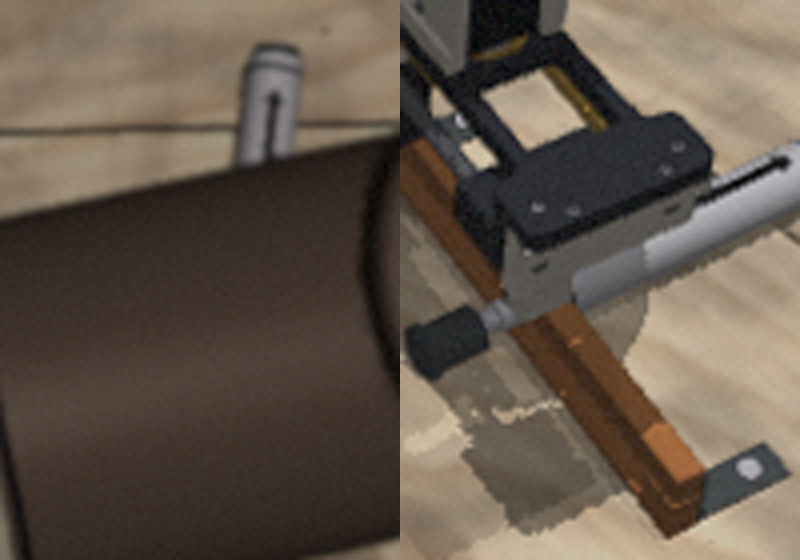

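The line is still on top: the barrel's far end is at about (398,175) in the top picture, and the knob is at about (361,305) in the scene picture. I check the knob's position once more.

Run:
```python
from h import *
g=lambda a,b:(330+a/4-.4,160+b/4-.4)
s=lambda a,b:(350+(a-400)/4-.4,220+b/4-.4)
O=np.array([.565,-.0985,0]);c,n=np.cos(np.radians(-10.8)),np.sin(np.radians(-10.8))
F=lambda P:(np.array([[c,n,0],[-n,c,0],[0,0,1]])@(P-O)*1000).round(1)
for p in [(272,62),(266,130)]: print("axis top",F(p2w("top",*g(*p),.014)))
print("line top",F(p2w("top",*g(275,98),.028)),F(p2w("top",*g(270,150),.028)))
for p in [(486,324),(412,357)]: print("knob scene",F(p2w("scene",*s(*p),.014)))
print("tcp",F(ctrl.get_obs()["tool_pos"]))
```

```text
axis top [159.8   4.6  14. ]
axis top [124.7   2.6  14. ]
line top [137.5   2.4  28. ] [111.1   1.2  28. ]
knob scene [-17.4   1.4  14. ]
knob scene [-53.8   1.6  14. ]
tcp [-33.3   0.   91.6]
```

Emit:
play_rows --motion '[{"x": 0, "y": 0, "z": 0.6, "rx": 0, "ry": 0, "rz": 0}, {"x": 0, "y": 0, "z": 0.6, "rx": 0, "ry": 0, "rz": 0}, {"x": 0, "y": 0, "z": 0.6, "rx": 0, "ry": 0, "rz": 0}, {"x": 0, "y": 0, "z": 0.6, "rx": 0, "ry": 0, "rz": 0}, {"x": 0, "y": 0, "z": 0.6, "rx": 0, "ry": 0, "rz": 0}, {"x": 0, "y": 0, "z": 0.3, "rx": 0, "ry": 0, "rz": 0}, {"x": 0, "y": 0, "z": 0.16, "rx": 0, "ry": 0, "rz": 0}, {"x": 0, "y": 0, "z": 0, "rx": 0, "ry": 0, "rz": 0}]'

```text
clock: 12.0
tool_pos: [0.5318, -0.0923, 0.005]
orientation: [180.0, 0.0, -10.8]
force: [-0.2, 0.1, -0.7]
opening: 0.0878
gripper_force: 0.0
```

Emit:
play_rows --fingers -1 --motion '[{"x": 0, "y": 0, "z": 0, "rx": 0, "ry": 0, "rz": 0}, {"x": 0, "y": 0, "z": 0, "rx": 0, "ry": 0, "rz": 0}, {"x": 0, "y": 0, "z": 0, "rx": 0, "ry": 0, "rz": 0}, {"x": 0, "y": 0, "z": 0, "rx": 0, "ry": 0, "rz": 0}, {"x": 0, "y": 0, "z": 0, "rx": 0, "ry": 0, "rz": 0}, {"x": 0, "y": 0, "z": 0, "rx": 0, "ry": 0, "rz": 0}, {"x": 0, "y": 0, "z": 0, "rx": 0, "ry": 0, "rz": 0}, {"x": 0, "y": 0, "z": 0, "rx": 0, "ry": 0, "rz": 0}, {"x": 0, "y": 0, "z": 0, "rx": 0, "ry": 0, "rz": 0}, {"x": 0, "y": 0, "z": 0, "rx": 0, "ry": 0, "rz": 0}, {"x": 0, "y": 0, "z": 0, "rx": 0, "ry": 0, "rz": 0}, {"x": 0, "y": 0, "z": 0, "rx": 0, "ry": 0, "rz": 0}]'

```text
clock: 13.5
tool_pos: [0.5317, -0.0923, 0.005]
orientation: [180.0, 0.0, -10.8]
force: [1.0, 0.2, 0.4]
opening: 0.0212
gripper_force: 30.0
```

Emit:
play_rows --motion '[{"x": -0.08, "y": 0, "z": 0, "rx": 0, "ry": 0, "rz": 0}, {"x": 0, "y": 0, "z": 0, "rx": 0, "ry": 0, "rz": 0}, {"x": 0, "y": 0, "z": 0, "rx": 0, "ry": 0, "rz": 0}]'

```text
clock: 13.88
tool_pos: [0.5298, -0.0919, 0.0051]
orientation: [-180.0, -0.0, -10.8]
force: [0.8, 0.2, -0.3]
opening: 0.0213
gripper_force: 29.9
```

Emit:
play_rows --motion '[{"x": -0.16, "y": 0, "z": 0, "rx": 0, "ry": 0, "rz": 0}, {"x": -0.16, "y": 0, "z": 0, "rx": 0, "ry": 0, "rz": 0}, {"x": -0.16, "y": 0, "z": 0, "rx": 0, "ry": 0, "rz": 0}, {"x": 0, "y": 0, "z": 0, "rx": 0, "ry": 0, "rz": 0}, {"x": 0, "y": 0, "z": 0, "rx": 0, "ry": 0, "rz": 0}]'

```text
clock: 14.5
tool_pos: [0.5183, -0.0896, 0.0052]
orientation: [-180.0, -0.0, -10.8]
force: [3.9, -1.5, -1.2]
opening: 0.021
gripper_force: 29.9
```

Emit:
play_rows --motion '[{"x": -0.2, "y": 0, "z": 0, "rx": 0, "ry": 0, "rz": 0}, {"x": -0.2, "y": 0, "z": 0, "rx": 0, "ry": 0, "rz": 0}, {"x": -0.2, "y": 0, "z": 0, "rx": 0, "ry": 0, "rz": 0}, {"x": -0.2, "y": 0, "z": 0, "rx": 0, "ry": 0, "rz": 0}, {"x": -0.2, "y": 0, "z": 0, "rx": 0, "ry": 0, "rz": 0}, {"x": 0, "y": 0, "z": 0, "rx": 0, "ry": 0, "rz": 0}, {"x": 0, "y": 0, "z": 0, "rx": 0, "ry": 0, "rz": 0}]'

```text
clock: 15.38
tool_pos: [0.4948, -0.085, 0.0055]
orientation: [-180.0, -0.1, -10.8]
force: [7.7, -3.9, -1.9]
opening: 0.0216
gripper_force: 29.9
```

Run:
```python
from h import *
f=[];
for _ in range(6):
    t=cams.snapshot("top");o=ctrl.get_obs();f.append(o["force"])
s=cams.snapshot("scene");print(np.mean(f,0),o["tool_pos"])
cv2.imwrite("pics/c7.png",np.hstack([cv2.resize(t[160:300,330:430],None,fx=4,fy=4,interpolation=2),cv2.resize(s[220:360,330:430],None,fx=4,fy=4,interpolation=2)]))
```

```text
[ 6.87376049 -3.91278927 -2.81587809] [ 0.49486079 -0.08500437  0.00547144]
```

View pics/c7.png

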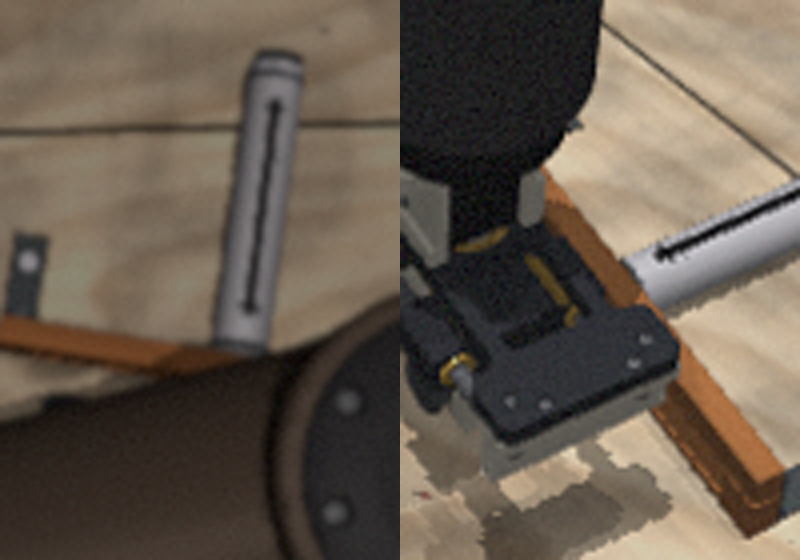

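The line is up and the barrel is butted on the fence: its shoulder is at about (389,246) in the top picture. Travel of 37.5 mm less the 4 mm take-up, and a force of 7.5 N, both give a rod value of about 33 mm. I draw 16 mm more.

Emit:
play_rows --motion '[{"x": -0.16, "y": 0, "z": 0, "rx": 0, "ry": 0, "rz": 0}, {"x": -0.16, "y": 0, "z": 0, "rx": 0, "ry": 0, "rz": 0}, {"x": -0.16, "y": 0, "z": 0, "rx": 0, "ry": 0, "rz": 0}, {"x": -0.16, "y": 0, "z": 0, "rx": 0, "ry": 0, "rz": 0}, {"x": 0, "y": 0, "z": 0, "rx": 0, "ry": 0, "rz": 0}, {"x": 0, "y": 0, "z": 0, "rx": 0, "ry": 0, "rz": 0}, {"x": 0, "y": 0, "z": 0, "rx": 0, "ry": 0, "rz": 0}, {"x": 0, "y": 0, "z": 0, "rx": 0, "ry": 0, "rz": 0}]'

```text
clock: 16.73
tool_pos: [0.4799, -0.0819, 0.0057]
orientation: [-180.0, -0.2, -10.8]
force: [8.9, -5.4, -3.9]
opening: 0.0211
gripper_force: 29.9
```

Run:
```python
from h import *
f=[];p=[]
for _ in range(10):
    t=cams.snapshot("top");o=ctrl.get_obs();f.append(o["force"]);p.append(o["tool_pos"])
s=cams.snapshot("scene");c,n=np.cos(np.radians(-10.8)),np.sin(np.radians(-10.8))
P=np.mean(p,0)-[.565,-.0985,0];F=np.mean(f,0)
print("fx",c*P[0]+n*P[1],"travel",-.0339-(c*P[0]+n*P[1]),"F",c*F[0]+n*F[1],F,o["gripper_force"])
cv2.imwrite("pics/c8.png",np.hstack([cv2.resize(t[160:300,330:430],None,fx=4,fy=4,interpolation=2),cv2.resize(s[250:350,340:440],None,fx=4,fy=5.6,interpolation=2)]))
```

```text
fx -0.08670887552673542 travel 0.052808875526735424 F 9.336386053641752 [ 8.59435834 -4.77239383 -3.12797915] 29.919228851795197
```

View pics/c8.png

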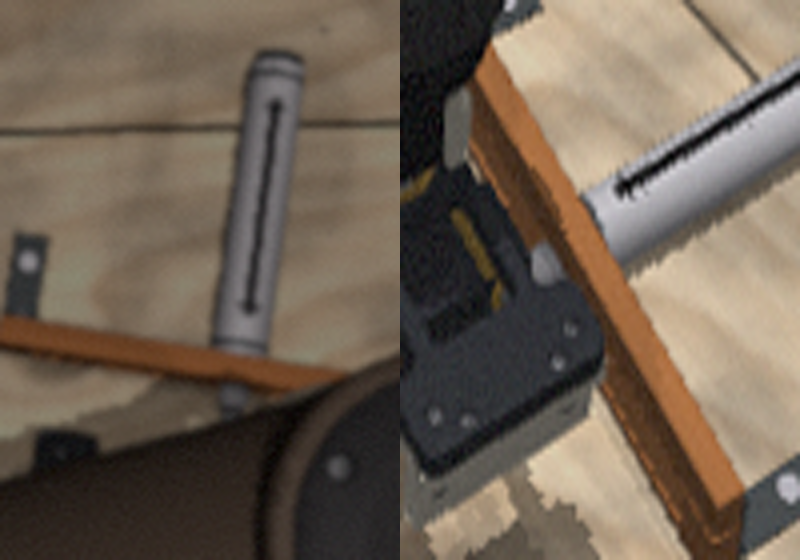

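The barrel is butted on the fence, at about (390,248) in the top picture, with its line up. Travel gives a rod value of 48.8 mm and force gives 47.8 mm, so I add about 1 mm and settle.

Emit:
play_rows --motion '[{"x": -0.05, "y": 0, "z": 0, "rx": 0, "ry": 0, "rz": 0}, {"x": 0, "y": 0, "z": 0, "rx": 0, "ry": 0, "rz": 0}, {"x": 0, "y": 0, "z": 0, "rx": 0, "ry": 0, "rz": 0}, {"x": 0, "y": 0, "z": 0, "rx": 0, "ry": 0, "rz": 0}, {"x": 0, "y": 0, "z": 0, "rx": 0, "ry": 0, "rz": 0}, {"x": 0, "y": 0, "z": 0, "rx": 0, "ry": 0, "rz": 0}]'

```text
clock: 18.02
tool_pos: [0.4788, -0.0817, 0.0057]
orientation: [-180.0, -0.2, -10.8]
force: [9.0, -4.7, -3.8]
opening: 0.0207
gripper_force: 29.9
```

```bash
python3 -c "
from plant import ctrl,workorder
print(ctrl.get_obs()['tool_pos'],workorder.close_job())"
```

```text
the job is handed in; nothing more can be done
[ 0.47876962 -0.08166635  0.00570929] None
```

I rolled the gauge until its line faced up, drew the rod out to about 49–50 mm (estimated from arm travel and spring force; I never saw the ring mark itself), and handed the job in at about 18 s with it held there against the fence; no verdict came back.

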